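# Cock and pin the tension wheel of a belt polisher

### The arm

A 6-joint arm with a two-finger parallel gripper is mounted at the origin on the work surface. World frame = base frame: x ahead of the robot, y to its left, z up, the work surface at z = 0. Lengths are in m, angles in rad, forces in N, time in s.
With the tool pointing down it reaches from about 0.425 to 0.95 m from the base axis. Payload 3.5 kg.
Tool frame: the origin (TCP) lies midway between the tips of the shut fingers; the grasp point (between the pads) lies 19 mm behind it; z points along the fingers, y is the line along which they close (so a half turn about z gives the same grasp; the last joint's range is limited). The gripper opens to 85 mm and grips with 20 to 120 N. Pads are 22 mm wide; open, the fingers measure 114 mm over their backs; the gripper's body (76 mm by 85 mm) begins 54 mm behind the grasp point. The pads swing forward as they close: fully open they stand 13 mm farther back than shut.
Start: joints at [-1.368, 0.286, 1.577, -0, 1.279, -0.15], TCP at [0.233, -0.633, 0.231] pointing down, gripper open.
Joint ranges: [-2.77, 2.77], [-0.9, 2.22], [0.21, 2.48], [-1.53, 4.67], [0.24, 2.81], [-2.84, 2.84]. Speed limits (rad/s): [2.79, 2.79, 3.14, 3.14, 3.14, 3.14].

### API

Orientations are given as a unit quaternion [x, y, z, w].
In Python, from plant import get_state, read_camera, ctrl gives the robot as it stands.
- The arm moves only by the shell command python3 -m crank 'ROWS' [FORCE]. ROWS is JSON, a list of rows, each a list of 3 entries, a list of its own where there are three numbers: the shift along the tool's x, y, z in mm, then the turn about the tool's z in degrees, then the closure in counts, from 0 (fully open) to 255 (shut). In form: [[[tx, ty, tz], yaw, claw], ...]. A call has 1 to 10 rows; each row is the pose to reach, as a shift and turn from the pose commanded when the call began, along the tool's axes at that moment; what a row does not reach only later rows make up. A row lasts 1/10 s, in which the tool goes at most 50 mm and 8.59 degrees, less where a joint would pass 70% of its speed; a pose out of reach is approached as far as the arm can. A call with a gripper value outside its range is refused whole. The fingers move at their own pace and stop on an object; FORCE is the grip in N (left out, the last holds). Time passes only in rows, so rows that repeat a pose let the fingers close. It gives the time, the measured TCP pose, the force, the opening and the grip force at its end, in the units of the state.
- get_state(): the state, without advancing time (a new reading comes with each control period).
- read_camera(name): name is "side" or "top"; returns a dict with "frame" (384x512x3 uint8, blue, green, red), "range_z" (384x512 float32, m along the optical axis (not along the pixel's ray), 0 where there is no reading), "vfov" (degrees; the focal length in pixels is half the picture's height over the tangent of half this angle, whatever the lens; pixels are square), "cx", "cy" (the principal point, pixels), "k1" (the pictures are not rectified: a ray, as slopes to the right and down, at radius r is drawn at 1 + k1 r^2 times it, then the intrinsics apply), "origin" and "orientation" of the camera in the world. Camera axes: x right, y down, z forward; pixel columns grow to the right and rows downward; lengths in m; the calibration is good to about 2 mm. A picture is of the moment at which its call begins.
- ctrl.sign_off(): hands the job in; it is judged then, once.
The state is a dict: "time": time; "qpos": joint angles; "dq": joint speeds; "joint_efforts": joint torques, N m; "eef_pos": TCP position; "tcp_rot": TCP orientation; "contact_force": force on the tool from outside, world axes, zero at the start; "wrist_torque": the same for the moment, N m; "opening": opening from 0.0 (shut) to 1.0 (fully open); "finger_force": force on a finger pad.
Only numpy, scipy, OpenCV 4.12 (cv2) and the standard library are available. Lean on these libraries where they do the work, as an engineer would, in place of code of your own. Each camera call takes 0.05 s, during which the arm holds its last target. There are 200 camera calls.

### The job

The polisher is waiting for a new belt: cock its sprung tension wheel and lock it. Put the red-headed pin through the hole in the wheel, push the wheel round against its spring with the pin until the pin drops into the lock hole hidden underneath, and leave the pin fully home with the wheel held by it. Do it gently, never forcing the pin and never letting the wheel snap back, and leave the tray, bottle and spanner alone.

Things in the scene. Friction and masses are not known exactly. Their poses are not given: they have to be found in the camera images.
- pin: Locking pin, about 90 g, upright in the pin block at the start, collar on the block. Origin: centre of the shank's tip; z up the pin to its head. Greased steel shank 10 mm diameter, 30 mm long, tapering to 7 mm over the last 3 mm at the tip; collar 18 mm diameter, 30 to 36 mm above the tip; red square head 22 x 22 mm, sides along the pin's x and y, 36 to 70 mm above the tip.
- pin_head (a point): Point in the pin's head to grip, on its axis, 56 mm above the tip; axes as pin.
- pin_block: Fixed wooden block 60 x 60 x 40 mm high with an upright hole in its middle for the pin (12 mm wide, 34 mm deep). Origin: centre of its underside on the bench.
- machine: Belt polisher head fixed on the bench, belt off: grey base plate spanning x -160 to 170 mm, y -115 to 115 mm, 8 mm thick. Origin on the bench. Carries a black rubber drum (80 mm diameter, top 83 mm high, at x 105, y 45 mm), a steel guide roller (36 mm diameter, top 78 mm high, at x 115, y -75 mm) and the tension wheel (upright axis at x -50, y 0 mm).
- wheel_axis (a point): Point on the tension wheel's upright axis, level with the plate's top face 45 mm above the bench; fixed. The wheel: 168 mm disc, aluminium plate 33 to 45 mm above the bench; blue rim, radius 57 to 84 mm, 2 mm higher; black idler roller standing on it across from the hole (44 mm diameter, 32 mm from the axis, top 81 mm above the bench).
- wheel_bore (a point): Centre of the hole in the tension wheel, at the plate's top face, 46 mm from the wheel's axis; moves with the wheel; z up, x outward from the axis. The hole goes straight down right through the 12 mm plate, 11.6 mm wide with a 1 mm chamfer. A red stripe on the rim is in line with it.
- index_face (a point): Point on the wheel's axis, level with the smooth steel index plate that lies hidden under the wheel, 30 mm above the bench. It has one lock hole, 46 mm from the axis, 11.6 mm wide, 1 mm chamfer, 22 mm deep. Elsewhere the pin put through the wheel stands on the plate, collar 15 mm above the wheel; over the lock hole it goes down until its collar lies on the wheel, tip 15 mm above the bench.
- yellow_mark (a point): Middle of three yellow blocks (42 mm high) on the base plate just outside the wheel's rim, 92 mm from its axis, 42 mm above the bench. They show roughly where the wheel's hole comes when the wheel is cocked (0.7 rad); the lock hole lies up to 0.12 rad either side of the middle block.
- wheel (a joint): Turn of the tension wheel, rad: 0 at rest on its stop, growing counter-clockwise from above, end stop at 1.1. The spring pushes back with 3 N at the hole at 0, 7 N at 0.7. The lock hole is at 0.58 to 0.82, not measured: feel for it, pressing down lightly while turning slowly. Pushing on once the pin has dropped in, on the end stop, or hard down, forces it: keep pin on machine under 40 N.
- parts_tray: White tray 80 x 80 x 30 mm with four small steel rollers, loose; bystander. Origin: centre of its underside.
- oil_bottle: Yellow bottle 52 mm diameter, 130 mm high, loose; bystander. Origin: centre of its underside.
- spanner: Steel spanner, about 180 mm long, lying flat on the bench, loose; bystander. Origin: near its middle, underneath; its length along x.
Mind the look-alikes: they are no part of the job. There is more than one size of the pin; the job needs the largest.

How it is judged:
By the outcome, as a careful person would: the job done as asked, in the order asked, and still so for the second after the job is handed in, with the robot touching nothing.
It also fails if it takes over 64 s, if anything falls off the work surface, if the arm or the gripper's body presses on something with over 40 N, if the wrist force passes 120 N, or if a joint passes its speed limit or range.

## Working session

There is one attempt and no reset: what is moved stays moved. The work goes in short steps, Python scripts to look and compute and a shell command to move; the robot and the scene stay as the last step left them, time stands still between calls to the robot, and variables do not carry over. Pictures are saved under pics/ and viewed, at most 10 in all, crops included, and the job is handed in when it is done.

```bash
mkdir -p pics
cat > h.py <<'E'
import numpy as np, cv2, json
from scipy.spatial.transform import Rotation as R
from plant import get_state, read_camera, ctrl
def px2w(c,u,v,z=None):
    """pixel -> world; by depth or on plane height z"""
    f=c["frame"].shape[0]/2/np.tan(np.radians(c["vfov"])/2)
    K=np.array([[f,0,c["cx"]],[0,f,c["cy"]],[0,0,1]])
    p=cv2.undistortPoints(np.array([[[u,v]]],float),K,np.array([c["k1"],0,0,0,0.]))[0,0] if True else 0
    d=R.from_quat(c["orientation"]).apply([p[0],p[1],1]); o=np.array(c["origin"])
    if z is None: return o+d*c["range_z"][int(round(v)),int(round(u))]
    return o+d*(z-o[2])/d[2]
E
python3 - <<'E'
from h import *
s=get_state(); print({k:np.round(v,3) for k,v in s.items()})
for n in("side","top"):
    c=read_camera(n); np.save(n+".npy",c,allow_pickle=True); cv2.imwrite(f"pics/{n}0.png",cv2.resize(c["frame"],(800,600)))
    print(n,{k:v for k,v in c.items() if k not in("frame","range_z")})
E
```

```text
{'time': np.float64(0.0), 'qpos': array([-1.368,  0.287,  1.578,  0.   ,  1.279, -0.15 ]), 'dq': array([ 0.001,  0.001, -0.001, -0.   , -0.001,  0.001]), 'joint_efforts': array([-1.0000e-03, -4.0598e+01, -2.9262e+01, -0.0000e+00,  6.0000e-03,
       -0.0000e+00]), 'eef_pos': array([ 0.233, -0.633,  0.23 ]), 'tcp_rot': array([ 0.984,  0.175, -0.   , -0.001]), 'contact_force': array([-0.301,  0.233, -0.742]), 'wrist_torque': array([ 0.019, -0.04 ,  0.042]), 'finger_force': np.float64(0.0), 'opening': np.float64(1.004)}
side {'vfov': 52.49678484222517, 'cx': 246.99359350095327, 'cy': 190.42745905305947, 'k1': -0.11645447085263855, 'origin': array([0.08764529, 0.63586023, 0.68928436]), 'orientation': array([-0.26721561,  0.85898791, -0.41434061,  0.1380487 ])}
top {'vfov': 54.02931403983872, 'cx': 259.9535084717425, 'cy': 189.86544903536125, 'k1': 0.008135582581125575, 'origin': array([ 0.34957023, -0.01282596,  1.06814769]), 'orientation': array([ 0.71205982, -0.69633945,  0.06353395, -0.06360521])}
```

View pics/top0.png

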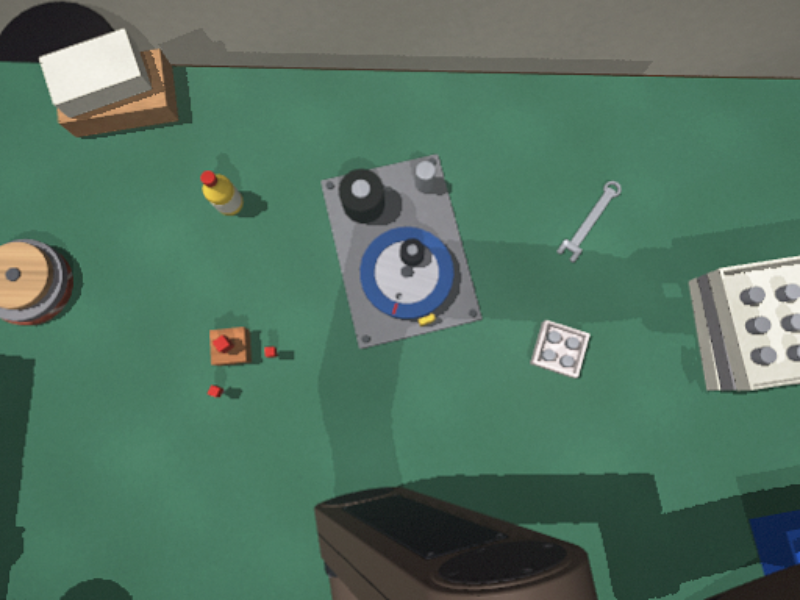

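View pics/side0.png

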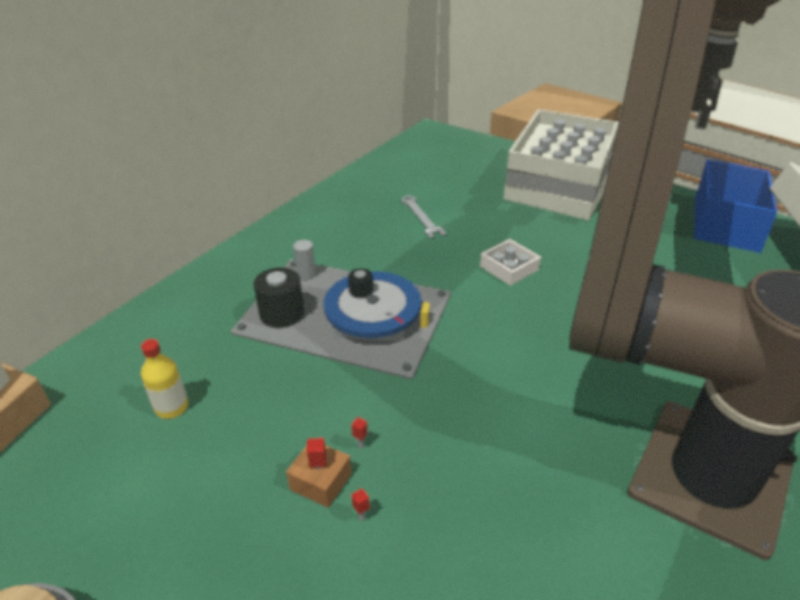

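Candidates for the pin in the top view (800-wide pixels): the red head in the wooden block at (221,343), a small loose one at (270,351) and a small loose one at (214,391). The bottle's red cap is at (208,178). By the description it is the one in the block, which is also the largest. The wheel bore is near (399,296), the red stripe at (394,309) and the yellow marks at (427,319).

Run:
```python
from h import *
c=np.load("top.npy",allow_pickle=True).item(); f=c["frame"]
a=cv2.resize(f[200:260,125:185],(400,400),interpolation=cv2.INTER_CUBIC)
b=cv2.resize(f[140:215,225:300],(400,400),interpolation=cv2.INTER_CUBIC)
cv2.imwrite("pics/crop0.png",np.hstack([a,b]))
hsv=cv2.cvtColor(f,cv2.COLOR_BGR2HSV)
def blobs(m,name,n=15):
    k,l,st,ce=cv2.connectedComponentsWithStats(m.astype(np.uint8))
    for i in range(1,k):
        if st[i,4]>n:
            v,u=np.where(l==i); z=np.median(c["range_z"][v,u]); w=px2w(c,*ce[i])
            print(name,st[i],ce[i].round(1),w.round(4))
H,S,V=cv2.split(hsv)
blobs(((H<6)|(H>174))&(S>150)&(V>90),"red",5)
blobs((H>100)&(H<125)&(S>120)&(V>60),"blue",200)
blobs((H>22)&(H<35)&(S>150)&(V>100),"yel",8)
for p in[(221,343),(399,296),(408,272),(412,248),(214,391),(270,351)]:
    u,v=p[0]*.64,p[1]*.64; print(p,px2w(c,u,v).round(4))
```

```text
red [128 109  10  10  68] [132.8 113.5] [0.7167 0.3274 0.1295]
red [136 215  11  10  73] [141.2 219.5] [0.4433 0.2991 0.0805]
red [170 222   6   6  36] [172.5 224.5] [0.4343 0.2226 0.0533]
red [133 247   8   7  41] [136.6 249.8] [0.3651 0.314  0.0516]
blue [ 231  146   59   58 1332] [260.3 174.5] [ 0.577  -0.0107  0.055 ]
blue [ 480  327   32   41 1001] [497.3 345.5] [ 0.1485 -0.6149  0.0653]
yel [130 112  19  19 229] [140.  122.1] [0.7047 0.3172 0.0985]
yel [268 201  10   7  40] [272.5 204.2] [ 0.4971 -0.0461  0.0417]
(221, 343) [0.4432 0.2982 0.0812]
(399, 296) [0.5393 0.0023 0.0307]
(408, 272) [ 0.5791 -0.0129  0.0513]
(412, 248) [ 0.6143 -0.0189  0.0838]
(214, 391) [0.3639 0.3131 0.0514]
(270, 351) [0.4338 0.2214 0.0545]
```

View pics/crop0.png

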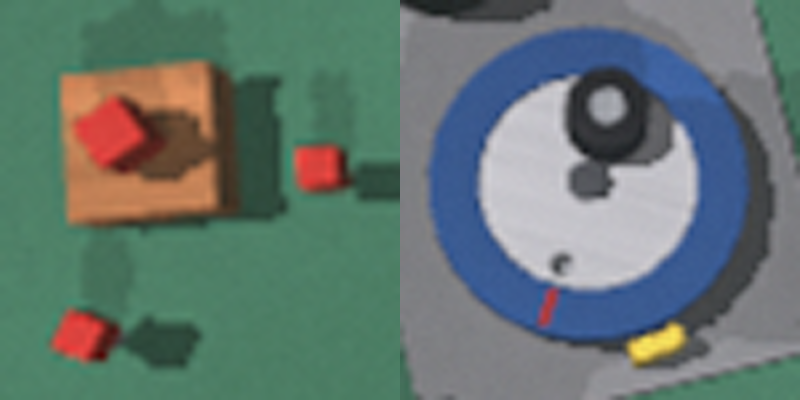

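The crop shows the large square head at crop (113,132), sitting in the block and turned about 40°. It is clearly larger than the two loose ones. The bore is at (562,264), the stripe at (548,306) and the yellow block at (657,344), which is counter-clockwise of the bore as expected.

```bash
cat >> h.py <<'E'
def cloud(c):
    h,w=c["range_z"].shape; v,u=np.mgrid[:h,:w]
    f=h/2/np.tan(np.radians(c["vfov"])/2); K=np.array([[f,0,c["cx"]],[0,f,c["cy"]],[0,0,1]])
    p=cv2.undistortPoints(np.stack([u,v],-1).reshape(-1,1,2).astype(float),K,np.array([c["k1"],0,0,0,0.]))[:,0]
    d=np.c_[p,np.ones(len(p))]*c["range_z"].reshape(-1,1)
    return (R.from_quat(c["orientation"]).apply(d)+c["origin"]).reshape(h,w,3)
E
python3 - <<'E'
from h import *
from scipy.optimize import least_squares
for n in("top","side"):
    c=np.load(n+".npy",allow_pickle=True).item(); P=cloud(c); H,S,V=cv2.split(cv2.cvtColor(c["frame"],cv2.COLOR_BGR2HSV))
    red=((H<6)|(H>174))&(S>130)&(V>60); near=lambda x,y,r:np.hypot(P[...,0]-x,P[...,1]-y)<r
    m=near(.443,.298,.03)&(P[...,2]>.077)&(P[...,2]<.09)&red
    q=P[m]; r=cv2.minAreaRect((q[:,:2]*1000).astype(np.float32)); print(n,"head",len(q),q.mean(0).round(4),r)
    m=near(.577,-.011,.1)&(H>100)&(H<125)&(S>110)&(P[...,2]>.04)&(P[...,2]<.056)
    q=P[m]; rr=np.hypot(q[:,0]-.577,q[:,1]+.011)
    # outline circles on plane z=.047
    k=cv2.morphologyEx(m.astype(np.uint8),cv2.MORPH_OPEN,np.ones((2,2)))
    cs,_=cv2.findContours(k,cv2.RETR_CCOMP,cv2.CHAIN_APPROX_NONE)
    for t in sorted(cs,key=len)[-2:]:
        w=np.array([px2w(c,*x[0],z=.047) for x in t])[:,:2]
        s=least_squares(lambda a:np.hypot(*(w-a[:2]).T)-a[2],[.577,-.011,.07],loss="soft_l1",f_scale=.002); print(" ring",len(t),s.x.round(4))
    m=near(.577,-.011,.09)&red; v,u=np.where(m); print(" stripe",len(u),px2w(c,u.mean(),v.mean(),z=.047).round(4))
    m=near(.497,-.046,.03)&(H>20)&(H<36)&(S>140)&(P[...,2]>.036); print(" yel",m.sum(),P[m].mean(0).round(4))
    m=near(.443,.298,.06)&(P[...,2]>.03)&(P[...,2]<.046)&(H>6)&(H<22); q=P[m]; print(" block",q.mean(0).round(4),cv2.minAreaRect((q[:,:2]*1000).astype(np.float32)))
    m=near(.61,-.019,.035)&(P[...,2]>.076)&(P[...,2]<.088); print(" idler top",P[m].mean(0).round(4))
E
```

```text
top head 65 [0.4439 0.2997 0.0803] ((443.9137878417969, 299.96832275390625), (19.832836151123047, 21.56432342529297), 37.582679748535156)
 ring 4 [-1.185  -0.1214  1.8278]
 ring 293 [ 0.579  -0.0125  0.0783]
 stripe 5 [0.515  0.0097 0.047 ]
 yel 35 [ 0.4982 -0.0457  0.0418]
 block [0.4433 0.2976 0.0401] ((444.31402587890625, 301.3302001953125), (59.467124938964844, 60.775184631347656), 8.139453887939453)
 idler top [ 0.6124 -0.0169  0.0817]
side head 87 [0.4421 0.3009 0.0797] ((441.7679138183594, 299.99871826171875), (19.839994430541992, 20.82124137878418), 39.460723876953125)
 ring 4 [2.2753 1.1241 2.0566]
 ring 245 [ 0.5737 -0.0035  0.0784]
 stripe 0 [nan nan nan]
 yel 26 [ 0.4976 -0.0447  0.0409]
 block [0.437  0.306  0.0385] ((443.5223388671875, 300.072998046875), (61.4604377746582, 61.07292556762695), 6.692816734313965)
 idler top [ 0.6107 -0.0159  0.0805]<stdin>:16: RuntimeWarning: Mean of empty slice.
  ret = ret.dtype.type(ret / rcount)
```

Run:
```python
from h import *
from scipy.optimize import least_squares
out=[]
for n in("top","side"):
    c=np.load(n+".npy",allow_pickle=True).item(); H,S,V=cv2.split(cv2.cvtColor(cv2.resize(c["frame"],None,fx=4,fy=4,interpolation=cv2.INTER_CUBIC),cv2.COLOR_BGR2HSV))
    m=((H>95)&(H<130)&(S>90)).astype(np.uint8)
    cs,_=cv2.findContours(m,cv2.RETR_CCOMP,cv2.CHAIN_APPROX_NONE)
    w=np.vstack([[px2w(c,(x[0][0]+.5)/4-.5,(x[0][1]+.5)/4-.5,z=.047)[:2] for x in t] for t in cs if len(t)>150])
    for r0,far in((.057,0),(.084,1)):
        a=np.array([.578,-.010])
        for tol in(.012,.007,.004,.004,.004):
            d=w-a; rr=np.hypot(*d.T); k=abs(rr-r0)<tol
            if far: k&=(d@(a-np.array(c["origin"])[:2])>0)   # far side only: near side shows the wall
            s=least_squares(lambda p:np.hypot(*(w[k]-p[:2]).T)-r0,a,loss="soft_l1",f_scale=.001); a=s.x
        print(n,r0,k.sum(),a.round(4),(np.hypot(*(w[k]-a).T)-r0).std().round(4))
c=np.load("top.npy",allow_pickle=True).item()
b=px2w(c,225+162*.1875-.4,140+264*.1875-.4,z=.045)
print("bore",b.round(4)); f=c["frame"]
big=lambda y,x,h:cv2.resize(f[y-h:y+h,x-h:x+h],(400,400),interpolation=cv2.INTER_NEAREST)
c2=np.load("side.npy",allow_pickle=True).item(); g=c2["frame"][180:220,220:280]
cv2.imwrite("pics/bore.png",np.hstack([big(192,255,12),cv2.resize(g,(400,267),interpolation=cv2.INTER_CUBIC)[:400] if 0 else cv2.resize(c2["frame"][190:220,235:265],(400,400),interpolation=cv2.INTER_NEAREST)]))
```

```text
top 0.057 449 [ 0.5811 -0.0092] 0.0006
top 0.084 336 [ 0.58   -0.0098] 0.0004
side 0.057 280 [ 0.5794 -0.0067] 0.0013
side 0.084 232 [ 0.5789 -0.0081] 0.0013
bore [0.5376 0.0032 0.045 ]
```

View pics/bore.png

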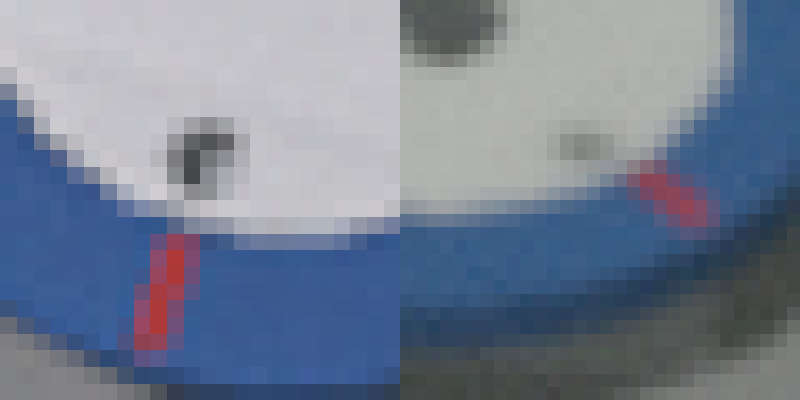

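Run:
```python
from h import *
a=np.array([.580,-.0088])
for n,b,s in(("top",(254.7,189.0),(252.5,197.)),("side",(248.15,200.5),(254.75,204.35))):
    c=np.load(n+".npy",allow_pickle=True).item()
    for q,z in((b,.045),(s,.047)):
        w=px2w(c,*q,z=z); d=w[:2]-a; print(n,w.round(4),"r",np.hypot(*d).round(4),"ang",np.arctan2(d[1],d[0]).round(3))
d=np.array([.498,-.0452])-a; print("yel",np.hypot(*d),np.arctan2(d[1],d[0])%(2*np.pi)-.7)
s=get_state(); Rt=R.from_quat(s["tcp_rot"]); print(Rt.as_matrix().round(3))
t=np.array([.4432,.300,.046+.06]); print("shift to 60mm above grasp, tool axes mm",(Rt.inv().apply(t-s["eef_pos"])*1000).round(1))
```

```text
top [0.5379 0.0039 0.045 ] r 0.044 ang 2.848
top [0.515  0.0094 0.047 ] r 0.0674 ang 2.869
side [0.5387 0.0041 0.045 ] r 0.0433 ang 2.839
side [0.5145 0.0093 0.047 ] r 0.0679 ang 2.872
yel 0.08971599634401879 2.8593642896734632
[[ 0.938  0.346 -0.   ]
 [ 0.346 -0.938  0.002]
 [ 0.    -0.002 -1.   ]]
shift to 60mm above grasp, tool axes mm [ 519.4 -802.5  126. ]
```

```bash
python3 -m crank '[[[454,-400,0],0,60],[[454,-400,0],0,60],[[454,-400,0],0,60],[[454,-400,0],0,60],[[454,-400,0],0,60],[[454,-400,0],0,60],[[454,-400,0],0,60],[[454,-400,0],0,60],[[454,-400,0],0,60],[[454,-400,0],0,60]]' 80
cat > to.py <<'E'
import sys; from h import *
s=get_state(); Rt=R.from_quat(s["tcp_rot"]); t=np.array(list(map(float,sys.argv[1:4])))
y=Rt.apply([0,1,0]); print("t",round(float(s["time"]),2),"pos",np.round(s["eef_pos"],4),"yang",np.degrees(np.arctan2(y[1],y[0])).round(1),"tool z",Rt.apply([0,0,1]).round(3),"F",np.round(s["contact_force"],1),"open",np.round(s["opening"],3),"ff",np.round(s["finger_force"],1))
print("shift",(Rt.inv().apply(t-s["eef_pos"])*1000).round(1))
E
python3 to.py .4432 .300 .110
```

```text
time: 1.1
eef_pos: [0.4714, -0.1915, 0.2311]
tcp_rot: [0.985, 0.175, -0.0, -0.0]
contact_force: [0.4, -0.1, 0.0]
opening: 0.766
finger_force: 0.0
t 1.1 pos [ 0.4714 -0.1915  0.2311] yang -69.8 tool z [-0.  0. -1.] F [ 0.4 -0.1  0. ] open 0.766 ff 0.0
shift [ 143.2 -471.   121.1]
```

```bash
python3 -m crank '[[[143,-471,20],-18,60],[[143,-471,20],-18,60],[[143,-471,20],-18,60],[[143,-471,20],-18,60],[[143,-471,20],-18,60],[[143,-471,20],-18,60],[[143,-471,20],-18,60],[[143,-471,20],-18,60],[[143,-471,20],-18,60],[[143,-471,20],-18,60]]'
python3 to.py .4432 .300 .110
```

```text
time: 2.1
eef_pos: [0.4416, 0.3001, 0.2109]
tcp_rot: [0.945, 0.328, -0.0, -0.0]
contact_force: [1.3, -0.1, 0.5]
opening: 0.765
finger_force: 0.0
t 2.1 pos [0.4416 0.3001 0.2109] yang -51.7 tool z [-0. -0. -1.] F [ 1.3 -0.1  0.5] open 0.765 ff 0.0
shift [  1.2   1.1 100.9]
```

```bash
python3 -m crank '[[[1,1,45],0,60],[[1,1,90],0,60],[[1,1,130],0,60],[[1,1,150],0,60],[[1,1,164],0,60],[[1,1,164],0,60],[[1,1,164],0,60]]'
python3 to.py .4432 .300 .047
```

```text
time: 2.8
eef_pos: [0.4447, 0.2979, 0.0482]
tcp_rot: [0.945, 0.327, 0.001, -0.0]
contact_force: [0.5, 0.5, 1.6]
opening: 0.76
finger_force: 0.0
t 2.8 pos [0.4447 0.2979 0.0482] yang -51.8 tool z [ 0.001  0.001 -1.   ] F [0.5 0.5 1.6] open 0.76 ff 0.0
shift [ 0.1 -2.6  1.2]
```

```bash
python3 -m crank '[[[0,0,0],0,130],[[0,0,0],0,150],[[0,0,0],0,170],[[0,0,0],0,190],[[0,0,0],0,255],[[0,0,0],0,255],[[0,0,0],0,255]]' 80
python3 to.py .4432 .300 .047
python3 - <<'E'
from h import *
a=read_camera("top")["frame"][190:250,115:175]; b=read_camera("side")["frame"][240:340,160:260]
cv2.imwrite("pics/grasp.png",np.hstack([cv2.resize(x,(400,400),interpolation=cv2.INTER_CUBIC) for x in(a,b)]))
E
```

```text
time: 3.5
eef_pos: [0.4437, 0.2991, 0.0486]
tcp_rot: [0.945, 0.327, 0.0, -0.001]
contact_force: [-3.1, 3.1, 4.7]
opening: 0.247
finger_force: 78.0
t 3.5 pos [0.4437 0.2991 0.0486] yang -51.8 tool z [-0.001  0.003 -1.   ] F [-3.1  3.1  4.7] open 0.247 ff 78.0
shift [ 0.2 -1.   1.6]
```

View pics/grasp.png

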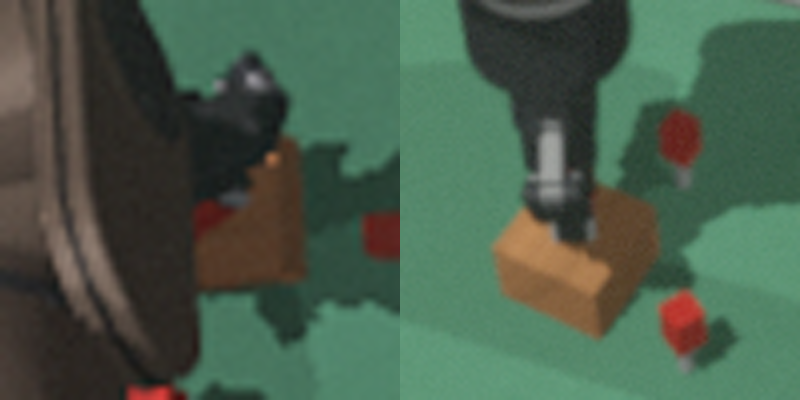

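The picture shows the fingers closed on the red head, seen at left (215,215), over the block. The opening is 21 mm, as it should be, so I lift next.

```bash
python3 -m crank '[[[0,0,-5],0,255],[[0,0,-12],0,255],[[0,0,-22],0,255],[[0,0,-35],0,255],[[0,0,-60],0,255],[[0,0,-90],0,255],[[0,0,-90],0,255],[[0,0,-90],0,255]]' 80
python3 to.py .5378 .0040 .1386
```

```text
time: 4.4
eef_pos: [0.4445, 0.2974, 0.1382]
tcp_rot: [0.945, 0.327, 0.001, 0.0]
contact_force: [-0.1, 0.4, -2.3]
opening: 0.242
finger_force: 78.8
t 4.4 pos [0.4445 0.2974 0.1382] yang -51.8 tool z [ 0.002 -0.    -1.   ] F [-0.1  0.4 -2.3] open 0.242 ff 78.8
shift [-1.082e+02  2.882e+02 -1.000e-01]
```

```bash
python3 -m crank '[[[-20,50,0],8,255],[[-36,96,0],16,255],[[-54,144,0],24,255],[[-72,192,0],30,255],[[-88,235,0],36,255],[[-100,268,0],38,255],[[-108,288,0],38,255],[[-108,288,0],38,255],[[-108,288,0],38,255],[[-108,288,0],38,255]]' 80
python3 to.py .5378 .0040 .095
python3 - <<'E'
from h import *
A=[]
for n,(u,v) in(("top",(255,185)),("side",(245,190))):
    c=read_camera(n); np.save(n+"1.npy",c,allow_pickle=True); A.append(cv2.resize(c["frame"][v-35:v+35,u-35:u+35],(400,400),interpolation=cv2.INTER_CUBIC))
cv2.imwrite("pics/over.png",np.hstack(A))
E
```

```text
time: 5.4
eef_pos: [0.5362, 0.0055, 0.1361]
tcp_rot: [1.0, 0.002, -0.001, -0.0]
contact_force: [0.4, -0.1, -0.5]
opening: 0.244
finger_force: 78.9
t 5.4 pos [0.5362 0.0055 0.1361] yang -89.7 tool z [-0.003  0.001 -1.   ] F [ 0.4 -0.1 -0.5] open 0.244 ff 78.9
shift [ 1.7  1.5 41.1]
```

View pics/over.png

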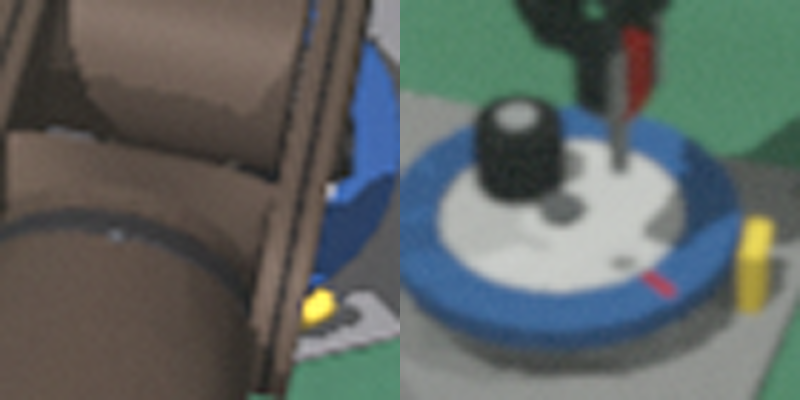

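```bash
cat >> h.py <<'E'
def proj(c,p):
    f=c["frame"].shape[0]/2/np.tan(np.radians(c["vfov"])/2); K=np.array([[f,0,c["cx"]],[0,f,c["cy"]],[0,0,1]])
    q=R.from_quat(c["orientation"]).inv().apply(np.array(p)-c["origin"])
    return cv2.projectPoints(q.reshape(1,1,3),np.zeros(3),np.zeros(3),K,np.array([c["k1"],0,0,0,0.]))[0].ravel()
E
python3 - <<'E'
from h import *
c=np.load("side1.npy",allow_pickle=True).item()
e=get_state()["eef_pos"]; print(e.round(4)); t=np.array(e)-[0,0,.0386]
print("tip",proj(c,t),"collar",proj(c,t+[0,0,.03]),"bore",proj(c,[.5378,.004,.045]))
for d in np.eye(3)*.01: print(proj(c,t+d)-proj(c,t))
cv2.imwrite("pics/tip.png",cv2.resize(c["frame"][165:207,228:270],(588,588),interpolation=cv2.INTER_NEAREST))
E
```

```text
[0.5366 0.0057 0.1368]
tip [248.18196844 184.76377131] collar [248.01253711 175.04766425] bore [248.45101775 200.59428607]
[-3.26582513 -1.34528368]
[-2.30071433  2.03106513]
[-0.05574262 -3.19776612]
```

View pics/tip.png

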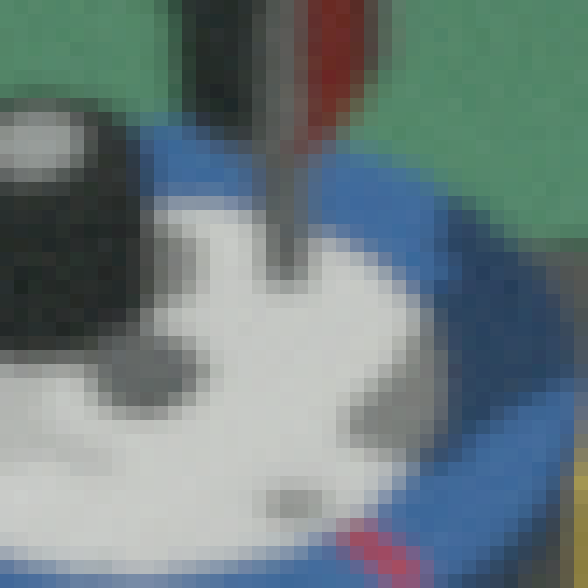

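The tip projects to (248.2,184.8) and is seen at (247.9,184.4). The bore is seen at (248.4,200.4) against a predicted (248.5,200.6). The model agrees, so I descend.

```bash
python3 -m crank '[[[1,1,12],0,255],[[1,1,24],0,255],[[1,1,36],0,255],[[1,1,42],0,255],[[1,1,45],0,255],[[1,1,45],0,255],[[1,1,45],0,255]]' 80
python3 to.py .5378 .0040 .0836
```

```text
time: 6.2
eef_pos: [0.5386, 0.0034, 0.0926]
tcp_rot: [1.0, 0.002, 0.0, 0.0]
contact_force: [-0.8, -0.4, -1.4]
opening: 0.244
finger_force: 78.9
t 6.2 pos [0.5386 0.0034 0.0926] yang -89.8 tool z [ 0.001 -0.    -1.   ] F [-0.8 -0.4 -1.4] open 0.244 ff 78.9
shift [-0.8 -0.6  9. ]
```

```bash
python3 -m crank '[[[0,0,3],0,255],[[0,0,6],0,255],[[0,0,8],0,255],[[0,0,10],0,255],[[0,0,11],0,255],[[0,0,12],0,255],[[0,0,12],0,255]]' 80
python3 to.py .5378 .0040 .0836
```

```text
time: 6.9
eef_pos: [0.5378, 0.0035, 0.0803]
tcp_rot: [1.0, 0.002, -0.001, 0.0]
contact_force: [-2.4, -0.5, 1.2]
opening: 0.246
finger_force: 79.1
t 6.9 pos [0.5378 0.0035 0.0803] yang -89.8 tool z [-0.001 -0.    -1.   ] F [-2.4 -0.5  1.2] open 0.246 ff 79.1
shift [-0.  -0.5 -3.3]
```

```bash
python3 -m crank '[[[-0.6,0,1],0,255],[[-0.6,0,3],0,255],[[-0.6,0,5],0,255],[[-0.6,0,7],0,255],[[-0.6,0,8],0,255],[[-0.6,0,9],0,255],[[-0.6,0,9],0,255]]' 80
python3 to.py .5378 .0040 .0686
```

```text
time: 7.6
eef_pos: [0.5373, 0.0035, 0.0709]
tcp_rot: [1.0, 0.002, -0.0, -0.0]
contact_force: [-2.8, -0.7, -1.3]
opening: 0.243
finger_force: 79.0
t 7.6 pos [0.5373 0.0035 0.0709] yang -89.8 tool z [-0.001  0.    -1.   ] F [-2.8 -0.7 -1.3] open 0.243 ff 79.0
shift [ 0.5 -0.5  2.3]
```

```bash
python3 -m crank '[[[-0.6,0,1],0,255],[[-0.6,0,2],0,255],[[-0.6,0,2.5],0,255],[[-0.6,0,3],0,255],[[-0.6,0,3],0,255]]' 80
python3 to.py .5378 .0040 .0686
```

```text
time: 8.1
eef_pos: [0.5373, 0.0035, 0.0686]
tcp_rot: [1.0, 0.002, 0.0, 0.0]
contact_force: [-2.0, -0.8, 0.7]
opening: 0.242
finger_force: 79.1
t 8.1 pos [0.5373 0.0035 0.0686] yang -89.8 tool z [ 0. -0. -1.] F [-2.  -0.8  0.7] open 0.242 ff 79.1
shift [ 0.5 -0.5  0. ]
```

```bash
cat > arc.py <<'E'
import sys; from h import *
a=np.array([float(sys.argv[1]),float(sys.argv[2])]); s=get_state(); e=np.array(s["eef_pos"]); Rt=R.from_quat(s["tcp_rot"])
d=e[:2]-a; t0=np.arctan2(d[1],d[0])%(2*np.pi); print("r",np.hypot(*d).round(4),"theta",(t0-2.862).round(3),"z",e[2].round(4),"F",np.round(s["contact_force"],1))
F=np.array(s["contact_force"])[:2]; n=d/np.hypot(*d); print("Fout",(F@n).round(1),"Ftan ccw",(F@[-n[1],n[0]]).round(1))
for k in map(float,sys.argv[3:]):
    p=a+.046*np.array([np.cos(t0+k),np.sin(t0+k)]); print(k,(Rt.inv().apply(np.r_[p-a-d/np.hypot(*d)*.046,0])*1000).round(1))
E
python3 arc.py .582 -.0089 .04 .08 .12 .16 .2 .24 .28
```

```text
r 0.0464 theta 0.009 z 0.0686 F [-2.  -0.8  0.7]
Fout 1.7 Ftan ccw 1.3
0.04 [-0.5  1.8 -0. ]
0.08 [-0.9  3.6 -0. ]
0.12 [-1.2  5.4 -0. ]
0.16 [-1.4  7.2 -0. ]
0.2 [-1.6  9.  -0. ]
0.24 [-1.7 10.9 -0. ]
0.28 [-1.7 12.7 -0. ]
```

```bash
python3 -m crank '[[[-0.2,0.9,0],0,255],[[-0.5,1.8,0],0,255],[[-0.7,2.7,0],0,255],[[-0.9,3.6,0],0,255],[[-1.2,5.4,0],0,255],[[-1.4,7.2,0],0,255],[[-1.4,7.2,0],0,255]]' 80
python3 arc.py .582 -.0089 .04 .08 .12 .16 .2 .24 .28
```

```text
time: 8.8
eef_pos: [0.5358, -0.0026, 0.0686]
tcp_rot: [1.0, 0.001, 0.0, -0.001]
contact_force: [-1.6, 6.3, 2.4]
opening: 0.243
finger_force: 79.1
r 0.0466 theta 0.144 z 0.0686 F [-1.6  6.3  2.4]
Fout 2.4 Ftan ccw -6.0
0.04 [-0.2  1.8 -0. ]
0.08 [-0.4  3.7 -0. ]
0.12 [-0.4  5.5 -0. ]
0.16 [-0.4  7.3 -0. ]
0.2 [-0.4  9.2 -0. ]
0.24 [-0.2 11.  -0. ]
0.28 [ 0.  12.8 -0. ]
```

```bash
python3 -m crank '[[[-0.3,1.8,0],0,255],[[-0.5,3.7,0],0,255],[[-0.5,5.5,0],0,255],[[-0.5,7.3,0],0,255],[[-0.5,9.2,0],0,255],[[-0.3,11,0],0,255],[[0,12.8,0],0,255],[[0,12.8,0],0,255]]' 80
python3 arc.py .582 -.0089 .02 .04 .06 .08 .1 .12 .14 .16 .2
```

```text
time: 9.6
eef_pos: [0.5355, -0.0148, 0.0686]
tcp_rot: [1.0, 0.001, -0.0, -0.002]
contact_force: [-2.2, 6.6, 3.1]
opening: 0.241
finger_force: 79.3
r 0.0469 theta 0.406 z 0.0686 F [-2.2  6.6  3.1]
Fout 1.4 Ftan ccw -6.8
0.02 [ 0.1  0.9 -0. ]
0.04 [ 0.3  1.8 -0. ]
0.06 [ 0.4  2.7 -0. ]
0.08 [ 0.6  3.6 -0. ]
0.1 [ 0.8  4.5 -0. ]
0.12 [ 1.   5.4 -0. ]
0.14 [ 1.2  6.3 -0. ]
0.16 [ 1.5  7.2 -0. ]
0.2 [ 2.  9. -0.]
```

```bash
python3 -m crank '[[[0.2,0.9,0.2],0,255],[[0.3,1.8,0.4],0,255],[[0.5,2.7,0.6],0,255],[[0.6,3.6,0.8],0,255],[[0.8,4.5,0.8],0,255],[[0.8,4.5,0.8],0,255]]' 80
python3 arc.py .582 -.0089 .02 .04 .06
```

```text
time: 10.2
eef_pos: [0.5362, -0.0187, 0.0685]
tcp_rot: [1.0, 0.001, -0.001, -0.003]
contact_force: [-2.9, 9.1, 7.4]
opening: 0.245
finger_force: 79.9
r 0.0468 theta 0.49 z 0.0685 F [-2.9  9.1  7.4]
Fout 1.0 Ftan ccw -9.5
0.02 [ 0.2  0.9 -0. ]
0.04 [ 0.4  1.8 -0. ]
0.06 [ 0.7  2.7 -0. ]
```

```bash
python3 -m crank '[[[0.2,0.6,0],0,255],[[0.3,1.2,0],0,255],[[0.5,1.8,0],0,255],[[0.7,2.4,0],0,255],[[0.8,2.7,0],0,255],[[0.8,2.7,0],0,255]]' 80
python3 arc.py .582 -.0089 .02 .04 .06
```

```text
time: 10.8
eef_pos: [0.5368, -0.021, 0.0685]
tcp_rot: [1.0, 0.001, -0.001, -0.003]
contact_force: [-4.4, 9.2, 8.3]
opening: 0.244
finger_force: 80.0
r 0.0468 theta 0.541 z 0.0685 F [-4.4  9.2  8.3]
Fout 1.8 Ftan ccw -10.0
0.02 [ 0.2  0.9 -0. ]
0.04 [ 0.5  1.8 -0. ]
0.06 [ 0.8  2.6 -0. ]
```

```bash
python3 -m crank '[[[0.1,0.5,0],0,255],[[0.2,0.9,0],0,255],[[0.4,1.4,0],0,255],[[0.5,1.8,0],0,255],[[0.5,1.8,0],0,255]]' 80
python3 arc.py .582 -.0089 .02 .04 .06
```

```text
time: 11.3
eef_pos: [0.5373, -0.0227, 0.0685]
tcp_rot: [1.0, 0.001, -0.001, -0.003]
contact_force: [-5.0, 10.3, 9.2]
opening: 0.245
finger_force: 80.0
r 0.0468 theta 0.58 z 0.0685 F [-5.  10.3  9.2]
Fout 1.7 Ftan ccw -11.3
0.02 [ 0.3  0.9 -0. ]
0.04 [ 0.6  1.7 -0. ]
0.06 [ 0.9  2.6 -0. ]
```

```bash
python3 -m crank '[[[0.2,0.5,0],0,255],[[0.3,0.9,0],0,255],[[0.5,1.4,0],0,255],[[0.6,1.8,0],0,255],[[0.6,1.8,0],0,255]]' 80
python3 arc.py .582 -.0089 .02 .04 .06
```

```text
time: 11.8
eef_pos: [0.5377, -0.0245, 0.0684]
tcp_rot: [1.0, 0.001, -0.001, -0.003]
contact_force: [-3.8, 10.3, 9.1]
opening: 0.249
finger_force: 80.1
r 0.0469 theta 0.619 z 0.0684 F [-3.8 10.3  9.1]
Fout 0.1 Ftan ccw -11.0
0.02 [ 0.3  0.9 -0. ]
0.04 [ 0.6  1.7 -0. ]
0.06 [ 1.   2.6 -0. ]
```

```bash
python3 -m crank '[[[0.2,0.5,0],0,255],[[0.3,0.9,0],0,255],[[0.5,1.4,0],0,255],[[0.7,1.8,0],0,255],[[0.7,1.8,0],0,255]]' 80
python3 arc.py .582 -.0089 .02 .04 .06
```

```text
time: 12.3
eef_pos: [0.5384, -0.0264, 0.0684]
tcp_rot: [1.0, 0.001, -0.001, -0.003]
contact_force: [-6.0, 9.3, 8.4]
opening: 0.244
finger_force: 80.1
r 0.047 theta 0.662 z 0.0684 F [-6.   9.3  8.4]
Fout 2.1 Ftan ccw -10.8
0.02 [ 0.3  0.9 -0. ]
0.04 [ 0.7  1.7 -0. ]
0.06 [ 1.1  2.5 -0. ]
```

```bash
python3 -m crank '[[[0.2,0.5,0],0,255],[[0.3,0.9,0],0,255],[[0.5,1.3,0],0,255],[[0.6,1.7,0],0,255],[[0.6,1.7,0],0,255]]' 80
python3 arc.py .582 -.0089 .02 .04 .06
```

```text
time: 12.8
eef_pos: [0.5391, -0.0284, 0.0682]
tcp_rot: [1.0, 0.001, -0.001, -0.003]
contact_force: [-4.0, 8.2, 7.6]
opening: 0.245
finger_force: 80.0
r 0.0471 theta 0.705 z 0.0682 F [-4.   8.2  7.6]
Fout 0.3 Ftan ccw -9.1
0.02 [ 0.4  0.8 -0. ]
0.04 [ 0.8  1.7 -0. ]
0.06 [ 1.2  2.5 -0. ]
```

```bash
python3 -m crank '[[[0.2,0.4,0],0,255],[[0.4,0.8,0],0,255],[[0.5,1.1,0],0,255],[[0.5,1.1,0],0,255]]' 80
python3 arc.py .582 -.0089 .02 .04 .06
```

```text
time: 13.2
eef_pos: [0.5395, -0.0301, 0.0675]
tcp_rot: [1.0, 0.002, -0.001, -0.002]
contact_force: [-3.7, 6.2, 3.7]
opening: 0.244
finger_force: 79.5
r 0.0475 theta 0.741 z 0.0675 F [-3.7  6.2  3.7]
Fout 0.6 Ftan ccw -7.2
0.02 [ 0.4  0.8 -0. ]
0.04 [ 0.8  1.6 -0. ]
0.06 [ 1.3  2.4 -0. ]
```

The pin is starting to drop: z and Fz both fell. I now press down in place.

```bash
python3 -m crank '[[[0.1,0.2,0.3],0,255],[[0.2,0.3,0.6],0,255],[[0.2,0.4,0.9],0,255],[[0.2,0.4,1.2],0,255],[[0.2,0.4,1.2],0,255]]' 80
python3 arc.py .582 -.0089 .02 .04 .06
```

```text
time: 13.7
eef_pos: [0.5397, -0.0306, 0.0662]
tcp_rot: [1.0, 0.001, -0.001, -0.002]
contact_force: [-2.8, 6.5, 2.9]
opening: 0.244
finger_force: 79.5
r 0.0475 theta 0.753 z 0.0662 F [-2.8  6.5  2.9]
Fout -0.4 Ftan ccw -7.1
0.02 [ 0.4  0.8 -0. ]
0.04 [ 0.9  1.6 -0. ]
0.06 [ 1.3  2.4 -0. ]
```

```bash
python3 -m crank '[[[0.1,0.2,0.6],0,255],[[0.1,0.2,1.2],0,255],[[0.1,0.2,1.8],0,255],[[0.1,0.2,2.4],0,255],[[0.1,0.2,3],0,255],[[0.1,0.2,3],0,255]]' 80
python3 arc.py .582 -.0089 .02 .04
```

```text
time: 14.3
eef_pos: [0.5399, -0.031, 0.0631]
tcp_rot: [1.0, 0.002, -0.001, -0.002]
contact_force: [-2.8, 6.1, 1.3]
opening: 0.244
finger_force: 79.4
r 0.0476 theta 0.763 z 0.0631 F [-2.8  6.1  1.3]
Fout -0.4 Ftan ccw -6.7
0.02 [ 0.4  0.8 -0. ]
0.04 [ 0.9  1.6 -0. ]
```

```bash
python3 -m crank '[[[0,0,1],0,255],[[0,0,2],0,255],[[0,0,3],0,255],[[0,0,4],0,255],[[0,0,5],0,255],[[0,0,6],0,255],[[0,0,7],0,255],[[0,0,7],0,255]]' 80
python3 arc.py .582 -.0089 .02 .04
```

```text
time: 15.1
eef_pos: [0.5399, -0.031, 0.056]
tcp_rot: [1.0, 0.002, -0.001, -0.001]
contact_force: [-2.2, 6.0, 2.0]
opening: 0.244
finger_force: 79.3
r 0.0476 theta 0.763 z 0.056 F [-2.2  6.   2. ]
Fout -0.8 Ftan ccw -6.4
0.02 [ 0.4  0.8 -0. ]
0.04 [ 0.9  1.6 -0. ]
```

```bash
python3 -m crank '[[[0,0,0.6],0,255],[[0,0,1.2],0,255],[[0,0,1.8],0,255],[[0,0,2.4],0,255],[[0,0,2.8],0,255],[[0,0,2.8],0,255]]' 80
python3 arc.py .582 -.0089 .02
```

```text
time: 15.7
eef_pos: [0.54, -0.0311, 0.0537]
tcp_rot: [1.0, 0.002, -0.001, -0.001]
contact_force: [-2.6, 5.3, 3.6]
opening: 0.247
finger_force: 79.8
r 0.0475 theta 0.764 z 0.0537 F [-2.6  5.3  3.6]
Fout -0.2 Ftan ccw -5.9
0.02 [ 0.4  0.8 -0. ]
```

```bash
python3 -m crank '[[[0,0,0.4],0,255],[[0,0,0.8],0,255],[[0,0,0.8],0,255]]' 80
python3 arc.py .582 -.0089 .02
```

```text
time: 16.0
eef_pos: [0.5401, -0.0312, 0.0536]
tcp_rot: [1.0, 0.002, -0.001, -0.001]
contact_force: [-5.2, 5.2, 8.6]
opening: 0.245
finger_force: 80.3
r 0.0475 theta 0.768 z 0.0536 F [-5.2  5.2  8.6]
Fout 2.1 Ftan ccw -7.0
0.02 [ 0.4  0.8 -0. ]
```

Home: z matches the predicted 0.0536 and the contact is stiff. I ease the wheel's load onto the lock hole before releasing.

```bash
python3 -m crank '[[[0,-0.2,-0.3],0,255],[[0,-0.4,-0.5],0,255],[[0,-0.6,-0.5],0,255],[[0,-0.8,-0.5],0,255],[[0,-1,-0.5],0,255],[[0,-1,-0.5],0,255]]' 80
python3 arc.py .582 -.0089 .02
```

```text
time: 16.6
eef_pos: [0.5399, -0.0309, 0.0536]
tcp_rot: [1.0, 0.002, -0.001, -0.001]
contact_force: [-4.2, 2.8, 5.2]
opening: 0.245
finger_force: 79.8
r 0.0475 theta 0.761 z 0.0536 F [-4.2  2.8  5.2]
Fout 2.4 Ftan ccw -4.4
0.02 [ 0.4  0.8 -0. ]
```

```bash
python3 -m crank '[[[-0.2,-0.2,0],0,255],[[-0.4,-0.4,0],0,255],[[-0.4,-0.6,0],0,255],[[-0.4,-0.8,0],0,255],[[-0.4,-0.8,0],0,255]]' 20
python3 arc.py .582 -.0089 .02
```

```text
time: 17.1
eef_pos: [0.5399, -0.0308, 0.0536]
tcp_rot: [1.0, 0.002, -0.001, 0.0]
contact_force: [-3.5, 1.6, 5.7]
opening: 0.246
finger_force: 79.9
r 0.0474 theta 0.759 z 0.0536 F [-3.5  1.6  5.7]
Fout 2.4 Ftan ccw -3.1
0.02 [ 0.4  0.8 -0. ]
```

```bash
python3 -m crank '[[[0,0,0],0,192],[[0,0,0],0,188],[[0,0,0],0,184],[[0,0,0],0,178],[[0,0,0],0,170],[[0,0,0],0,160],[[0,0,0],0,150],[[0,0,0],0,150]]' 20
python3 arc.py .582 -.0089 .02
```

```text
time: 17.9
eef_pos: [0.5404, -0.0308, 0.0533]
tcp_rot: [1.0, 0.002, 0.0, 0.0]
contact_force: [0.7, 0.3, 0.3]
opening: 0.418
finger_force: 0.0
r 0.047 theta 0.764 z 0.0533 F [0.7 0.3 0.3]
Fout -0.7 Ftan ccw 0.1
0.02 [0.4 0.8 0. ]
```

Released cleanly. I raise straight up, then swing clear to look.

```bash
python3 -m crank '[[[0,0,-5],0,150],[[0,0,-15],0,150],[[0,0,-30],0,150],[[0,0,-60],0,150],[[0,0,-100],0,150],[[0,0,-150],0,150],[[0,0,-150],0,150]]' && python3 -m crank '[[[0,45,-20],0,150],[[0,90,-20],0,150],[[0,135,-20],0,150],[[0,180,-20],0,150],[[0,225,-20],0,150],[[0,270,-20],0,150],[[0,300,-20],0,150],[[0,300,-20],0,150]]'
python3 - <<'E'
from h import *
A=[]
for n,(u,v) in(("top",(258,178)),("side",(245,192))):
    c=read_camera(n); P=cloud(c); H,S,V=cv2.split(cv2.cvtColor(c["frame"],cv2.COLOR_BGR2HSV))
    m=((H<6)|(H>174))&(S>130)&(P[...,2]>.06)&(np.hypot(P[...,0]-.54,P[...,1]+.031)<.03); q=P[m]
    print(n,m.sum(),"head top z",np.percentile(q[:,2],[50,90]).round(4),"xy",q[q[:,2]>.08].mean(0).round(4))
    A.append(cv2.resize(c["frame"][v-37:v+38,u-37:u+38],(400,400),interpolation=cv2.INTER_CUBIC))
cv2.imwrite("pics/done.png",np.hstack(A))
E
```

```text
time: 18.6
eef_pos: [0.5451, -0.0317, 0.2139]
tcp_rot: [1.0, 0.002, 0.009, 0.002]
contact_force: [0.8, -0.6, 0.7]
opening: 0.407
finger_force: 0.0
time: 19.4
eef_pos: [0.5408, -0.3346, 0.2242]
tcp_rot: [1.0, -0.0, 0.001, 0.001]
contact_force: [-0.3, 0.6, 0.1]
opening: 0.416
finger_force: 0.0
top 55 head top z [0.0849 0.0874] xy [ 0.5393 -0.0293  0.0852]
side 93 head top z [0.0782 0.0848] xy [ 0.5386 -0.0277  0.0836]
```

View pics/done.png

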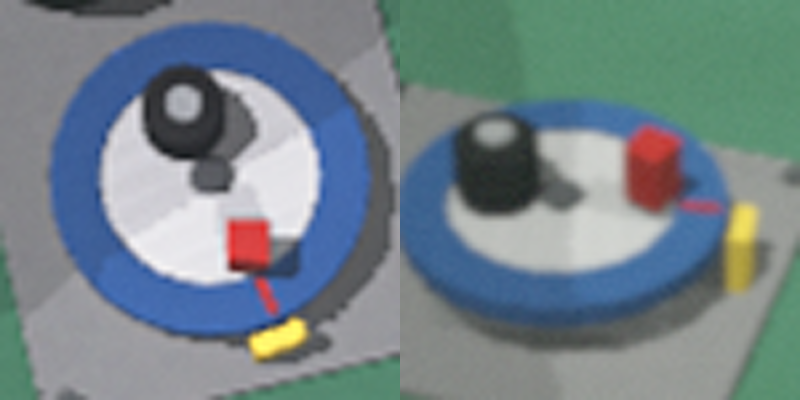

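The picture shows the pin's red head at (249,243) left and (655,165) right. It sits low on the wheel, head top at 85 mm as required when home. The stripe is in line with the yellow blocks and the wheel is held, so I hand in.

```bash
python3 -c "from plant import ctrl; print(ctrl.sign_off())"
```

```text
the job is handed in; nothing more can be done
None
```

The tension wheel is cocked at about 0.76 rad and held by the largest red-headed pin, fully home in the lock hole (head top 85 mm above the bench); contact readings stayed near 10 N, the bystanders were left alone, and the job was handed in at about 19.5 s.

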